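Fish the bonding plug out of a load cell with a T-key

ROBOT

A 6-joint arm with a two-finger parallel gripper is mounted at the origin on the work surface. World frame = base frame: x ahead of the robot, y to its left, z up, the work surface at z = 0. Lengths are in mm, angles in rad, forces in N, time in s.
With the tool pointing down it reaches from about 350 to 975 mm from the base axis. Payload 7.1 kg.
Tool frame: the origin (TCP) lies at the centre of the arm's flange, where the gripper is bolted on; the fingertips stand 182 mm ahead of it and the grasp point (between the pads) lies 163 mm ahead of it; z points along the fingers, y is the line along which they close (so a half turn about z gives the same grasp; the last joint's range is limited). The gripper opens to 88 mm and grips with 3 to 60 N. Pads are 20 mm wide; open, the fingers measure 115 mm over their backs; the gripper's body (75 mm by 178 mm) begins 61 mm behind the grasp point.
Start: joints at [1.184, 0.423, 1.63, -0, 1.089, -0.019], TCP at [224.695, 583.197, 404.675] pointing down, gripper open.
Joint ranges: [-3, 3], [-0.9, 2.11], [0.09, 2.58], [-1.31, 4.45], [0.11, 2.69], [-2.54, 2.54]. Speed limits (rad/s): [2.39, 2.39, 3.01, 3.14, 3.14, 3.14].

INTERFACE

Orientations are given as a rotation vector (axis times angle).
In Python, from workcell import readout, get_image, ctrl gives the robot as it stands.
- The arm moves only by the tool step_arm, never from a script. Its argument "targets" is a list that holds one entry, the list of rows, each a list of 7 numbers: the shift along the world's x, y, z as a fraction of full scale, then the turn, a rotation vector about the world's x, y, z as a fraction of full scale, then the opening, from 0 (shut) to 1 (fully open). In form: [[[dx, dy, dz, wx, wy, wz, claw], ...]]. A call has exactly 5 rows; each row shifts and turns the commanded pose from where the row before left it; what a row does not reach is not made up. Full scale, the value 1, is 0.05 m for a shift and 4 degrees for a turn. A row lasts 1/8 s, in which the tool goes at most 62.5 mm and 10.7 degrees, less where a joint would pass 70% of its speed; a pose out of reach is approached as far as the arm can. A call with a number of a shift or a turn outside -1 to 1 is refused whole. A call with a gripper value outside its range is refused whole. The fingers move at their own pace and stop on an object; the grip force is fixed at half the most. Time passes only in rows, so rows that do not move let the fingers close, or fill a call up. It gives the time, the measured TCP pose, the force, the opening and the grip force at its end, in the units of the state.
- readout.get_obs(): the state, without advancing time (a new reading comes with each control period).
- get_image(name): name is "side" or "top" or "wrist"; returns a dict with "pixels" (384x512x3 uint8, red, green, blue), "intrinsics" (3x3 intrinsics, pixels), "k1" (the pictures are not rectified: a ray, as slopes to the right and down, at radius r is drawn at 1 + k1 r^2 times it, then the intrinsics apply), "extrinsics" (4x4, takes a point from world to camera coordinates). Camera axes: x right, y down, z forward; pixel columns grow to the right and rows downward; lengths in mm; the calibration is good to about 2 mm. A picture is of the moment at which its call begins. There is no depth.
- ctrl.close_job(): hands the job in; it is judged then, once.
The state is a dict: "t": time; "qpos": joint angles; "qvel": joint speeds; "joint_torque": joint torques, N m; "ee_pos": TCP position; "orientation": TCP orientation; "ft_force": force on the tool from outside, world axes, zero at the start; "moment": the same for the moment, N m; "width": finger opening in mm; "grasp_force": force on a finger pad.
Only numpy, scipy, OpenCV 4.12 (cv2) and the standard library are available. Lean on these libraries where they do the work, as an engineer would, in place of code of your own. Each camera call takes 0.05 s, during which the arm holds its last target. There are 200 camera calls.

TASK

Take the long T-key from its stand, reach with it down the bore of the hollow load-cell body, and put its cross-bar through the slot of the steel plug at the bottom. Turn clockwise (seen from above), gently, first to catch the plug and then on with the plug until it comes up against its stop, which frees its bayonet; draw the plug out with the key and lower it gently on to the floor of the open steel pot before you let go, leaving the key standing in it. Do not force anything, keep the fingers off the plug and leave the other things on the bench where they are.

Things in the scene. Friction and masses are not known exactly. Their poses are not given: they have to be found in the camera images.
- key_grip (a point): Centre of the handle of the T-key, a loose tool (150 g) that starts upright in the stand. Handle: an upright aluminium block 50 mm long (key x), 18 mm thick (key y; pinch it across this), 42 mm high. An 8 mm steel rod runs from it down to the cross-bar. Axes: z up along the rod, x along cross-bar and handle (a half turn gives the same key).
- key_tip (a point): Foot of the same key, on the rod's axis at the underside of the cross-bar, 139 mm below key_grip (118 mm below the handle's underside). Cross-bar: 28 mm long (key x), 7 mm wide (key y), 5 mm high. Same axes as key_grip.
- stand: Black plastic stand for the key, 60 x 44 mm and 80 mm high, fixed; origin at the centre of its underside. An upright slot 31 x 10.5 mm, 72 mm deep, holds the key; raise the key at least 75 mm straight up to clear it. It may stand in any of three places on the bench.
- cell_mouth (a point): Centre of the mouth of the upright bore in the load-cell body, a fixed spool-shaped aluminium body 100 mm across and 120 mm high. The bore is 54 mm wide and 100 mm deep. Which of the three places it has varies.
- cell_floor (a point): Centre of the bore's floor, 20 mm above the bench. Round it, against the wall, stand two opposite stop pins (12 mm high) and two small steel claws that overhang the plug's lugs with 2 mm to spare: a bayonet. Their angle is not measured. Short of the stop pins the claws hold the plug's lugs down, and an upward pull only loads them.
- plug_top (a point): Centre of the upper face of the loose plug (steel head, about 200 g, 24 mm high) that stands on the bore's floor with some 1.5 mm of side play. Axes: z up, x along its slot (a half turn gives the same plug), y along its lugs. The head is 39 x 32 mm, 6 mm thick, with a slot 33 mm (x) by 11 mm (y) through it.
- plug_mid (a point): Floor of the 10 mm high space beneath the plug's head, on its axis, 16 mm below plug_top. With the cross-bar in this space (key_tip 1 to 4 mm above this point) the key turns clockwise some 40 degrees, from the slot, to two pillars in the plug; its bar is then under the head. Turning on carries the plug along almost without resistance until its lugs meet the stop pins.
- plug_foot (a point): Centre of the plug's underside. The round brass foot (40 mm) has two opposite lugs, 8 mm wide and high, reaching 25.5 mm from the axis. From its start the plug turns 8 to 44 degrees (never the same) to the stop pins; the lugs are clear of the claws only in about the last 4. At the pins the turn stops hard: 0.1 to 0.15 N m is ample, 0.25 N m too rough; so is over 25 N between key and plug.
- pot_in (a point): Centre of the inner floor of the open steel pot, fixed, 76 mm across outside, 70 mm inside, inner floor 4 mm and rim 85 mm above the bench. The plug hangs from the key with its underside about 13 mm below key_tip. Which of the three places it has varies.
- vblock_a: Steel V-block 75 x 60 x 60 mm, a bystander; origin under its centre.
- vblock_b: The second, like V-block, a bystander.
- spool: Solid spool-shaped load cell without a bore, 100 mm across, 110 mm high, a bystander; origin under its centre.
- bottle: White bottle 64 mm across, 130 mm high, a bystander; origin under its centre.
- trimbox: Small aluminium box with four knobs, 55 x 85 mm, 43 mm high, a bystander; origin under its centre.
- caliper: Caliper lying flat, 160 mm long (its y), 12 mm high, a bystander; origin under its centre.

How it is judged (in metres and radians):
On the way, in this order (a step that is already met when the one before it is completed fails the run):
1. the key's cross-bar is through the slot, inside the plug (z of key_tip in the frame of plug_top below -0.01 m and distance between key_tip and plug_top below 0.02 m), for 0.1 s.
2. the plug hangs on the key, clear above the mouth of the bore (z of plug_top in the frame of cell_mouth above 0.026 m and contact force between key and plug above 0.5 N and contact force between the fingers and key above 2 N), for 0.1 s.
3. the plug stands on the floor of the pot while the key is still held (horizontal distance between plug_top and pot_in below 0.025 m and z of plug_top in the frame of pot_in below 0.031 m and contact force between the fingers and key above 2 N and contact force between plug and pot above 0.3 N), for 0.15 s.
At the end, for the whole second after the job is handed in: The plug stands on the floor of the pot (its upper face less than 36 mm above the pot's inner floor and within 30 mm of the pot's axis, tilted less than 0.35 rad) with the key's foot still in it (key_tip within 24 mm of plug_top; the key may lean on the rim), both at rest and let go (horizontal distance between plug_top and pot_in below 0.03 m and z of plug_top in the frame of pot_in below 0.036 m and angle between plug_top's own z axis and vertical below 0.35 rad and distance between key_tip and plug_top below 0.024 m and linear speed of plug below 0.02 m/s and linear speed of key below 0.03 m/s); the robot touches nothing.
It fails at once if key and plug pressed, twisted or pulled against each other with more than 25 N (contact force between key and plug above 25 N).
It fails at once if the key pressed against the load cell with more than 25 N (contact force between key and cell above 25 N).
It fails at once if the plug dropped or pressed into the pot (more than 25 N) (contact force between plug and pot above 25 N).
It fails at once if the fingers touched the plug (contact force between the fingers and plug above 0.5 N).
It fails at once if another thing on the bench was moved by more than 15 mm (distance of any of vblock_a, vblock_b, spool, bottle, trimbox, caliper from where it was at the start of the episode above 0.015 m).
It also fails if it takes over 72 s, if anything falls off the work surface, if the arm or the gripper's body presses on something with over 40 N, if the wrist force passes 120 N, or if a joint passes its speed limit or range.

## Working session

There is one attempt and no reset: what is moved stays moved. The work goes in short steps, Python scripts to look and compute and a tool call to move; the robot and the scene stay as the last step left them, time stands still between calls to the robot, and variables do not carry over. Pictures are saved under pics/ and viewed, at most 10 in all, crops included, and the job is handed in when it is done.

Besides the shell and the picture viewer there is one more tool, called after ">>>" as name(argument=value, ...), one argument or row to a line, values as JSON. step_arm: Moves the arm, as the interface text tells. Shift numbers are shares of 0.05 m and turn numbers shares of 4 degrees, none past 1 either way. Its arguments: {"type":"object","properties":{"targets":{"type":"array"}},"required":["targets"]}

```bash
mkdir -p pics
cat > h.py <<'E'
import numpy as np, cv2, json
from workcell import readout, get_image, ctrl
def snap(n, f):
    d=get_image(n); cv2.imwrite(f'pics/{f}.png', d['pixels'][:,:,::-1]); 
    np.savez(f'pics/{f}.npz', **{k:np.array(d[k]) for k in d}); return d
def load(f): return dict(np.load(f'pics/{f}.npz'))
def ray(d,u,v):
    K=np.array(d['intrinsics']);k=float(d['k1']);E=np.array(d['extrinsics'])
    p=np.array([(u-K[0,2])/K[0,0],(v-K[1,2])/K[1,1]]);q=p.copy()
    for _ in range(20): q=p/(1+k*(q@q))
    R,t=E[:3,:3],E[:3,3]; return -R.T@t, R.T@np.r_[q,1]
def onz(d,u,v,z):
    c,r=ray(d,u,v); return c+r*(z-c[2])/r[2]
def proj(d,P):
    K=np.array(d['intrinsics']);k=float(d['k1']);E=np.array(d['extrinsics'])
    X=E[:3,:3]@np.array(P,float)+E[:3,3]; s=X[:2]/X[2]; s=s*(1+k*(s@s)); return K[:2,:2]@s+K[:2,2]
E
python3 - <<'E'
from h import *
np.set_printoptions(precision=3,suppress=True)
a=snap('top','top0');b=snap('side','side0')
for d in (a,b):
    print(np.array(d['intrinsics']).tolist(),d['k1']); E=np.array(d['extrinsics']); print(E, -E[:3,:3].T@E[:3,3])
print(readout.get_obs())
E
```

```text
[[351.93360980793176, 0.0, 262.56828115967625], [0.0, 351.93360980793176, 193.0050828897461], [0.0, 0.0, 1.0]] -0.08275082089906044
[[  -0.022   -1.       0.009   -0.685]
 [  -0.995    0.021   -0.096  557.824]
 [   0.096   -0.011   -0.995 1146.128]
 [   0.       0.       0.       1.   ]] [ 445.117    0.658 1194.423]
[[477.8057380676055, 0.0, 252.00597013795763], [0.0, 477.8057380676055, 194.10053100490325], [0.0, 0.0, 1.0]] -0.09238454313204085
[[   0.815   -0.579    0.013 -435.25 ]
 [  -0.348   -0.508   -0.788  272.55 ]
 [   0.463    0.638   -0.616 1110.251]
 [   0.       0.       0.       1.   ]] [ -64.108 -821.623  903.996]
{'t': 0.1, 'qpos': array([ 1.184,  0.424,  1.631, -0.   ,  1.089, -0.019]), 'qvel': array([ 0.002, -0.001, -0.002,  0.   , -0.001,  0.001]), 'joint_torque': array([ -0.   , -54.561, -27.432,   0.065,   0.019,  -0.   ]), 'ee_pos': array([224.624, 582.965, 403.988]), 'orientation': array([-0.575, -3.088,  0.002]), 'ft_force': array([ 0.222, -0.454,  0.179]), 'moment': array([ 0.011, -0.029, -0.022]), 'grasp_force': 0.0, 'width': 87.7368609649207}
```

View pics/top0.png

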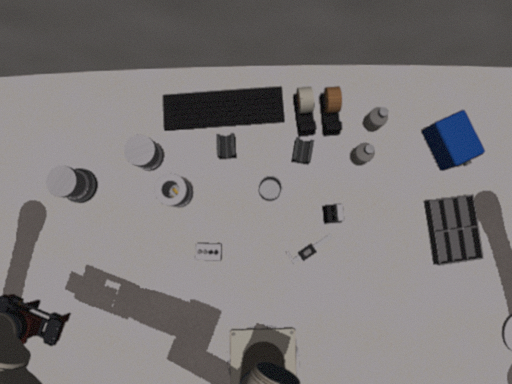

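View pics/side0.png

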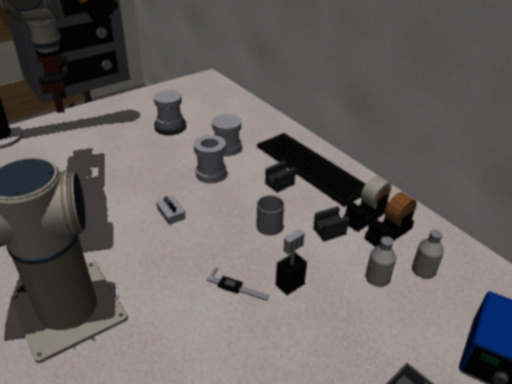

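The top view shows the cell at (174,190), with brass visible in its bore, the pot at (270,189) and the stand with the key at (333,214), key handle near (339,212). The side view agrees: cell (210,150), pot (270,215), key (293,241).

Run:
```python
from h import *
np.set_printoptions(precision=1,suppress=True)
a=load('top0');b=load('side0')
print('cell top',onz(a,174,190,120),onz(b,210,143,120))
print('pot rim',onz(a,270,189,85),onz(b,270,202,85))
print('key',onz(a,339,212,168),onz(b,293,238,150))
print('stand',onz(a,332,214,80),onz(b,291,260,80))
print('vblock',onz(a,303,151,60), 'trim',onz(a,209,252,43),'cal',onz(a,307,252,10),'spools',onz(a,141,150,110),onz(a,63,180,110))
# crop both
A=a['pixels'][140:280,130:370,::-1];A=cv2.resize(A,None,fx=3.3,fy=3.3,interpolation=3)
cv2.imwrite('pics/c1.png',A)
```

```text
cell top [563.7 260.9 120. ] [566.6 272.6 120. ]
pot rim [564.3 -35.8  85. ] [571.7 -29.6  85. ]
key [ 483.4 -233.9  168. ] [ 485.5 -227.7  150. ]
stand [ 480.9 -231.3   80. ] [ 484.1 -229.3   80. ]
vblock [ 690.4 -148.1   60. ] trim [367.5 165.5  43. ] cal [ 358.1 -157.    10. ] spools [694.1 369.3 110. ] [604.5 622.1 110. ]
```

View pics/c1.png

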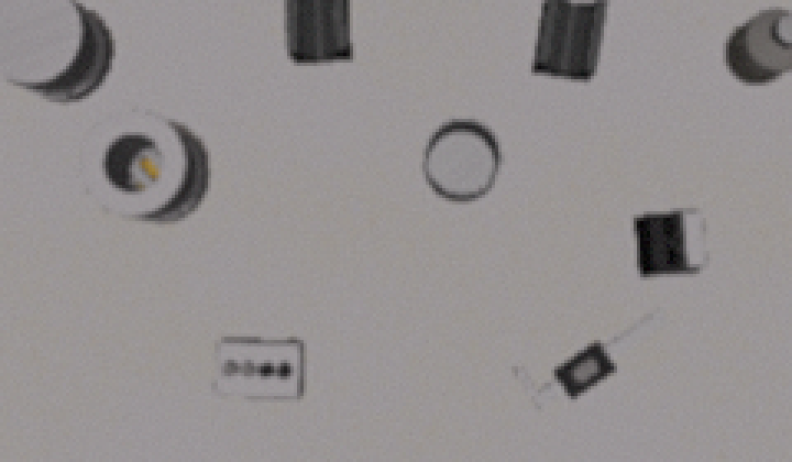

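The crop shows the bore (132,162 crop) with brass visible, the pot (462,160), and the stand (660,243), with the key's handle running nearly along world x. I'll move to look into the cell first.

Run:
```python
from h import *
from scipy.spatial.transform import Rotation as R
np.set_printoptions(precision=3,suppress=True)
d=snap('wrist','w0');E=np.array(d['extrinsics']);o=readout.get_obs();T=R.from_rotvec(o['orientation']).as_matrix()
c=-E[:3,:3].T@E[:3,3]; print('cam in tool',T.T@(c-o['ee_pos'])); print('cam axes in tool',T.T@E[:3,:3].T); print(T); print(np.array(d['intrinsics']).tolist(),d['k1'])
```

```text
cam in tool [79.595 -0.344 20.189]
cam axes in tool [[-0.    -0.958 -0.288]
 [ 1.    -0.    -0.001]
 [ 0.001 -0.288  0.958]]
[[-0.933  0.36  -0.   ]
 [ 0.36   0.933 -0.001]
 [ 0.    -0.001 -1.   ]]
[[336.7257843143668, 0.0, 253.88320777273745], [0.0, 336.7257843143668, 194.3886671714926], [0.0, 0.0, 1.0]] -0.06448576305423905
```

>>> step_arm(
  targets=[
    [[0.8,-0.8,0,0,0,0.6,1],[0.8,-0.8,0,0,0,0.6,1],[0.8,-0.8,0,0,0,0.6,1],[0.8,-0.8,0,0,0,0.6,1],[0.8,-0.8,0,0,0,0.6,1]],
  ],
)

```text
t: 0.78
ee_pos: [425.7, 381.7, 404.6]
orientation: [-0.246, -3.132, 0.0]
ft_force: [0.1, 0.3, 0.9]
width: 87.8
grasp_force: 0.0
```

>>> step_arm(
  targets=[
    [[0.86,-0.48,-0.24,0,0,0.45,1],[0.86,-0.48,-0.24,0,0,0.45,1],[0.86,-0.48,-0.24,0,0,0.45,1],[0.86,-0.48,-0.24,0,0,0.45,1],[0.86,-0.48,-0.24,0,0,0.45,1]],
  ],
)

```text
t: 1.4
ee_pos: [641.0, 262.2, 343.9]
orientation: [-0.001, -3.141, 0.0]
ft_force: [0.8, 0.8, -0.2]
width: 87.9
grasp_force: 0.0
```

Run:
```python
from h import *
d=snap('wrist','w1'); print(readout.get_obs()['ee_pos'])
p=proj(d,[565,265,120]);print(p)
u,v=p.astype(int);x0=max(0,u-75);y0=max(0,v-75)
A=d['pixels'][y0:y0+150,x0:x0+150,::-1];print(x0,y0)
A=cv2.convertScaleAbs(A,alpha=1.6)
cv2.imwrite('pics/w1c.png',cv2.resize(A,None,fx=4,fy=4,interpolation=3))
```

```text
[644.78408134 259.03931784 342.39491652]
[259.12407519 100.38912992]
184 25
```

View pics/w1c.png

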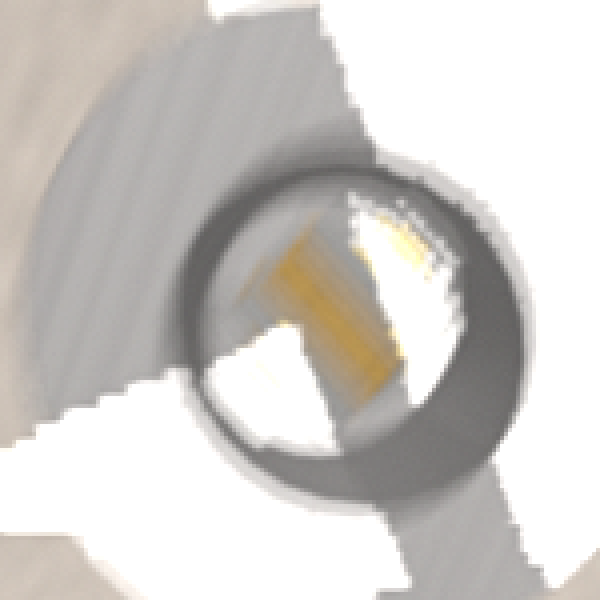

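The view down the bore shows the mouth circle centred near (354,332) of the crop, and the brass slot running from about (290,245) to (390,390), i.e. diagonal.

Run:
```python
from h import *
np.set_printoptions(precision=1,suppress=True)
d=load('w1'); im=d['pixels'][:,:,::-1].copy()
h=cv2.cvtColor(im,cv2.COLOR_BGR2HSV)
m=cv2.inRange(h,(12,90,40),(35,255,255)); m[:,:200]=0;m[:,340:]=0;m[180:]=0;m[:30]=0
n,l,s,c=cv2.connectedComponentsWithStats(m); 
for i in range(1,n):
    if s[i,4]>8: print(s[i],c[i])
i=1+s[1:,4].argmax(); pts=np.argwhere(l==i)[:,::-1]
W=np.array([onz(d,u,v,28)[:2] for u,v in pts]); r=cv2.minAreaRect(W.astype(np.float32)); print('slot rect @28',r)
C=W-W.mean(0);w,V=np.linalg.eigh(C.T@C);print('mean',W.mean(0),'dir',np.degrees(np.arctan2(V[1,1],V[0,1])))
print(cv2.boxPoints(r))
g=cv2.cvtColor(im,cv2.COLOR_BGR2GRAY)[25:175,184:334]
for p2 in (40,25):
    q=cv2.HoughCircles(cv2.GaussianBlur(g,(3,3),0),cv2.HOUGH_GRADIENT,1,5,param1=80,param2=p2,minRadius=38,maxRadius=50)
    if q is not None:
        for x,y,rr in q[0][:4]: print('circ',x+184,y+25,rr,onz(d,x+184,y+25,120))
A=d['pixels'][45:155,220:330,::-1]
A=cv2.LUT(np.ascontiguousarray(A),(255*(np.arange(256)/255)**.8).astype(np.uint8))
A=cv2.resize(A,None,fx=5.4,fy=5.4,interpolation=3); cv2.imwrite('pics/w1d.png',A)
```

```text
[252  85  31  39 399] [267.  104.7]
slot rect @28 ((569.94482421875, 273.4934387207031), (33.55657196044922, 9.812324523925781), 41.047481536865234)
mean [570.3 273.1] dir -139.60785522113542
[[554.1 266.2]
 [560.5 258.8]
 [585.8 280.8]
 [579.4 288.2]]
circ 269.5 111.5 44.9 [571.4 271.2 120. ]
circ 270.5 106.5 45.0 [568.5 271.7 120. ]
circ 269.5 111.5 44.9 [571.4 271.2 120. ]
circ 270.5 106.5 45.0 [568.5 271.7 120. ]
circ 274.5 111.5 42.7 [571.4 274.1 120. ]
circ 273.5 102.5 46.1 [566.2 273.4 120. ]
```

View pics/w1d.png

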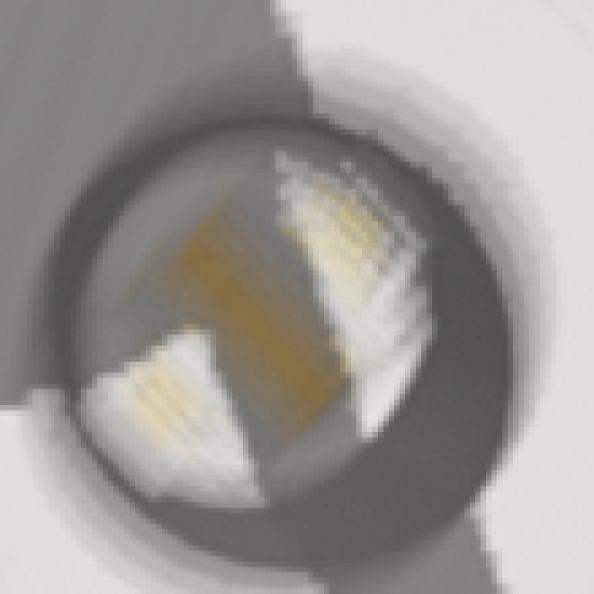

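>>> step_arm(
  targets=[
    [[0.2,0.26,-0.4,0,0,0,1],[0,0,0,0,0,0,1],[0,0,0,0,0,0,1],[0,0,0,0,0,0,1],[0,0,0,0,0,0,1]],
  ],
)

```text
t: 2.08
ee_pos: [649.5, 276.3, 325.6]
orientation: [0.001, 3.141, 0.0]
ft_force: [-0.1, -0.4, 0.2]
width: 87.4
grasp_force: 0.0
```

Run:
```python
from h import *
np.set_printoptions(precision=1,suppress=True)
d=snap('wrist','w2'); im=d['pixels'][:,:,::-1].copy(); print(readout.get_obs()['ee_pos'])
u0,v0=proj(d,[570,272,120]); x0,y0=int(u0)-75,max(0,int(v0)-75)
h=cv2.cvtColor(im,cv2.COLOR_BGR2HSV)
m=cv2.inRange(h,(12,90,40),(35,255,255)); k=np.zeros_like(m);cv2.circle(k,(int(u0),int(v0)),45,255,-1);m&=k
n,l,s,c=cv2.connectedComponentsWithStats(m); i=1+s[1:,4].argmax(); pts=np.argwhere(l==i)[:,::-1];print(s[i])
W=np.array([onz(d,u,v,28)[:2] for u,v in pts]); r=cv2.minAreaRect(W.astype(np.float32)); print('slot rect @28',r)
C=W-W.mean(0);w,V=np.linalg.eigh(C.T@C);print('mean',W.mean(0),'dir',np.degrees(np.arctan2(V[1,1],V[0,1])))
g=cv2.cvtColor(im,cv2.COLOR_BGR2GRAY)[y0:y0+150,x0:x0+150]
q=cv2.HoughCircles(cv2.GaussianBlur(g,(3,3),0),cv2.HOUGH_GRADIENT,1,5,param1=80,param2=20,minRadius=40,maxRadius=58)
for x,y,rr in q[0][:4]: print('circ',x+x0,y+y0,rr,onz(d,x+x0,y+y0,120))
print(x0,y0)
A=cv2.resize(im[y0:y0+150,x0:x0+150],None,fx=4,fy=4,interpolation=3); cv2.imwrite('pics/w2c.png',A)
```

```text
[649.5 276.3 325.4]
[233  68  39  43 629]
slot rect @28 ((566.7144775390625, 274.7262878417969), (33.878692626953125, 11.238805770874023), 41.14879608154297)
mean [566.5 274.6] dir -138.4325238571297
circ 251.5 83.5 51.9 [564.8 274.9 120. ]
circ 255.5 86.5 56.3 [566.4 277.  120. ]
circ 245.5 85.5 57.4 [565.8 271.8 120. ]
circ 249.5 78.5 47.0 [562.3 273.9 120. ]
171 18
```

View pics/w2c.png

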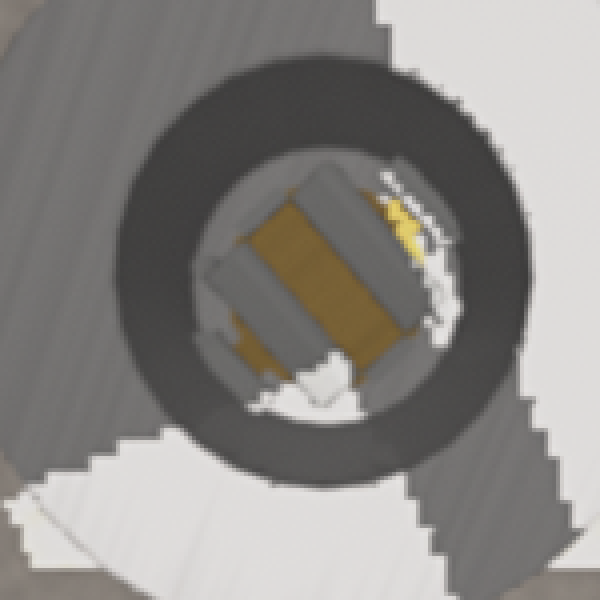

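Sharp view: bore mouth centred near (322,271) in the crop, slot rectangle corners (247,240), (292,203), (402,330), (360,370). That puts the slot at (566.5, 274.6), x axis at about 41°. Next are the pot and key looks.

>>> step_arm(
  targets=[
    [[0,-0.8,0.24,0,0,0,1],[0,-0.8,0.24,0,0,0,1],[0,-0.8,0.24,0,0,0,1],[0,-0.8,0.24,0,0,0,1],[0,-0.8,0.24,0,0,0,1]],
  ],
)

```text
t: 2.75
ee_pos: [649.5, 74.9, 385.5]
orientation: [0.002, 3.141, 0.0]
ft_force: [0.7, 0.0, -0.2]
width: 87.8
grasp_force: 0.0
```

>>> step_arm(
  targets=[
    [[0,-0.8,0,0,0,0,1],[0,-0.8,0,0,0,0,1],[0,-0.6,0,0,0,0,1],[0,0,0,0,0,0,1],[0,0,0,0,0,0,1]],
  ],
)

```text
t: 3.38
ee_pos: [649.6, -33.3, 384.9]
orientation: [0.002, 3.141, 0.0]
ft_force: [-0.7, 1.0, 0.7]
width: 87.7
grasp_force: 0.0
```

Run:
```python
from h import *
d=snap('wrist','w3'); print(readout.get_obs()['ee_pos'])
```

```text
[649.65903711 -32.93999527 384.79064871]
```

>>> step_arm(
  targets=[
    [[-0.4,-0.8,0,0,0,0,1],[-0.4,-0.8,0,0,0,0,1],[-0.4,-0.8,0,0,0,0,1],[-0.4,-0.8,0,0,0,0,1],[-0.1,-0.74,0,0,0,0,1]],
  ],
)

```text
t: 4.05
ee_pos: [564.0, -230.7, 384.8]
orientation: [0.0, -3.141, -0.0]
ft_force: [1.1, -0.3, 0.0]
width: 88.1
grasp_force: 0.0
```

>>> step_arm(
  targets=[
    [[0,0,0,0,0,0,1],[0,0,0,0,0,0,1],[0,0,0,0,0,0,1],[0,0,0,0,0,0,1],[0,0,0,0,0,0,1]],
  ],
)

```text
t: 4.68
ee_pos: [564.9, -230.2, 384.7]
orientation: [0.001, 3.142, 0.0]
ft_force: [-0.0, -0.2, 0.3]
width: 87.6
grasp_force: 0.0
```

Run:
```python
from h import *
np.set_printoptions(precision=1,suppress=True)
d=snap('wrist','w4'); print(readout.get_obs()['ee_pos'])
u,v=proj(d,[484,-231,168]);print('key',u,v)
p=load('w3');a,b=proj(p,[567,-33,85]);print('pot',a,b)
def crop(d,u,v,s=80):
    x,y=max(0,int(u)-s),max(0,int(v)-s);print(x,y);return cv2.resize(np.ascontiguousarray(d['pixels'][y:y+2*s,x:x+2*s,::-1]),(400,400),interpolation=3)
cv2.imwrite('pics/w34.png',np.hstack([crop(p,a,b),crop(d,u,v)]))
```

```text
[ 564.8 -230.4  384.7]
key 252.86619393937025 91.43122407764886
pot 254.43659465289772 89.75410557643201
174 9
172 11
```

View pics/w34.png

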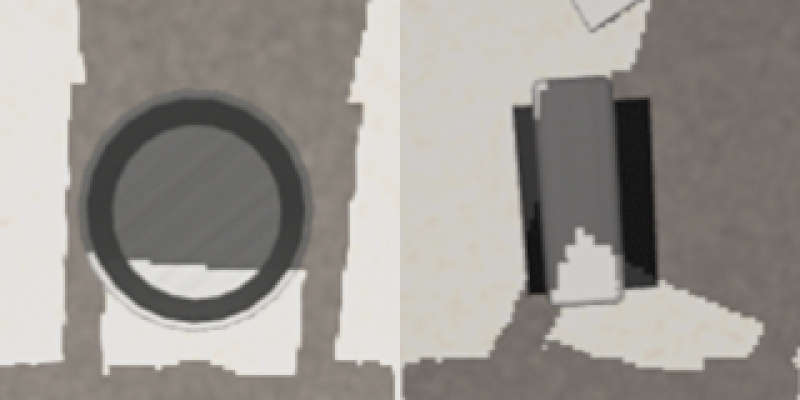

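Left: pot rim centred at crop (196,210). Right: key handle corners at crop (133,80), (211,75), (223,300), (151,305), turned a few degrees from world x.

Run:
```python
from h import *
np.set_printoptions(precision=1,suppress=True)
p=load('w3');d=load('w4')
print('pot rim',onz(p,174+196/2.5,9+210/2.5,85),'floor',onz(p,174+196/2.5,9+212/2.5,4))
c=[(133,80),(211,75),(223,300),(151,305)]
W=np.array([onz(d,172+u/2.5,11+v/2.5,168)[:2] for u,v in c]);print(W,W.mean(0))
for i,j in((0,3),(1,2)): q=W[j]-W[i];print(np.linalg.norm(q),np.degrees(np.arctan2(q[1],q[0])))
print(cv2.minAreaRect(W.astype(np.float32)))
s=[(113,106),(250,98),(257,287),(127,293)]
S=np.array([onz(d,172+u/2.5,11+v/2.5,80)[:2] for u,v in s]);print('stand',S.mean(0),cv2.minAreaRect(S.astype(np.float32)))
e=load('w2');s=[(247,240),(292,203),(402,330),(360,370)]
S=np.array([onz(e,171+u/4,18+v/4,44)[:2] for u,v in s]);print('slot',S.mean(0),cv2.minAreaRect(S.astype(np.float32)))
print('mouth',onz(e,251.6,85.75,120),'floor',onz(e,171+326/4,18+286/4,20))
```

```text
pot rim [569.5 -34.6  85. ] floor [570.2 -35.    4. ]
[[ 458.4 -246. ]
 [ 457.4 -229. ]
 [ 506.1 -226.2]
 [ 507.2 -242.9]] [ 482.3 -236. ]
48.91841769427271 3.643686209907058
48.744546464916596 3.321561956449196
((482.2693176269531, -235.97084045410156), (48.918434143066406, 16.98969078063965), 3.6436893939971924)
stand [ 482.5 -236.3] ((482.5982360839844, -236.29849243164062), (59.37449264526367, 43.464229583740234), 2.9660441875457764)
slot [567.2 275.1] ((567.0486450195312, 275.0506591796875), (31.597980499267578, 10.767134666442871), 41.61784744262695)
mouth [566. 275. 120.] floor [566.8 275.   20. ]
```

>>> step_arm(
  targets=[
    [[-0.82,-0.06,0,0,0,0.43,1],[-0.83,-0.05,0,0,0,0.42,1],[0,0,-0.5,0,0,0,1],[0,0,-0.5,0,0,0,1],[0,0,-0.5,0,0,0,1]],
  ],
)

```text
t: 5.35
ee_pos: [482.2, -236.3, 309.3]
orientation: [-0.091, 3.14, -0.001]
ft_force: [0.1, -0.0, -0.4]
width: 87.9
grasp_force: 0.0
```

>>> step_arm(
  targets=[
    [[0,0,0,0,0,0,1],[0,0,0,0,0,0,0.6],[0,0,0,0,0,0,0.4],[0,0,0,0,0,0,0],[0,0,0,0,0,0,0]],
  ],
)

```text
t: 5.98
ee_pos: [482.3, -236.3, 310.1]
orientation: [-0.091, 3.14, -0.001]
ft_force: [-0.6, -0.3, 0.4]
width: 51.4
grasp_force: 0.0
```

>>> step_arm(
  targets=[
    [[0,0,0,0,0,0,0],[0,0,0,0,0,0,0],[0,0,0,0,0,0,0],[0,0,0,0,0,0,0],[0,0,0,0,0,0,0]],
  ],
)

```text
t: 6.6
ee_pos: [482.2, -236.3, 309.6]
orientation: [0.091, -3.14, -0.0]
ft_force: [0.2, -0.8, -0.5]
width: 17.5
grasp_force: 30.0
```

>>> step_arm(
  targets=[
    [[0,0,0.3,0,0,0,0],[0,0,0.5,0,0,0,0],[0,0,0.6,0,0,0,0],[0,0,0.7,0,0,0,0],[0,0,0.7,0,0,0,0]],
  ],
)

```text
t: 7.22
ee_pos: [481.9, -236.2, 451.6]
orientation: [-0.091, 3.14, -0.0]
ft_force: [0.5, -0.2, -2.1]
width: 17.9
grasp_force: 30.0
```

>>> step_arm(
  targets=[
    [[0.14,0.8,0,0,0,0.7,0],[0.14,0.9,0,0,0,0.7,0],[0.14,0.9,0,0,0,0.7,0],[0.14,0.9,0,0,0,0.7,0],[0.14,0.9,0,0,0,0.7,0]],
  ],
)

```text
t: 7.85
ee_pos: [517.0, -14.9, 450.7]
orientation: [-0.475, 3.105, -0.0]
ft_force: [1.1, 1.0, -1.2]
width: 18.0
grasp_force: 30.0
```

>>> step_arm(
  targets=[
    [[0.2,0.9,0,0,0,1,0],[0.2,0.9,0,0,0,1,0],[0.2,0.9,0,0,0,1,0],[0.2,0.9,0,0,0,1,0],[0.2,0.9,0,0,0,1,0]],
  ],
)

```text
t: 8.48
ee_pos: [567.1, 210.2, 450.7]
orientation: [-1.009, 2.975, -0.0]
ft_force: [0.9, -0.0, -0.8]
width: 17.9
grasp_force: 30.0
```

>>> step_arm(
  targets=[
    [[0,0.6,0,0,0,1,0],[0,0.6,0,0,0,0,0],[0,0,0,0,0,0,0],[0,0,0,0,0,0,0],[0,0,0,0,0,0,0]],
  ],
)

```text
t: 9.1
ee_pos: [567.2, 267.7, 450.0]
orientation: [1.107, -2.94, 0.0]
ft_force: [0.8, 1.5, -1.4]
width: 18.0
grasp_force: 30.0
```

Run:
```python
from h import *
from scipy.spatial.transform import Rotation as R
np.set_printoptions(precision=2,suppress=True)
d=snap('wrist','w5'); o=readout.get_obs();print(o)
T=R.from_rotvec(o['orientation']).as_matrix()
print('tip pred',o['ee_pos']+T@[0,0,302], proj(d,o['ee_pos']+T@[0,0,302]),'slot',proj(d,[567,275,44]),'mouth',proj(d,[566.4,275,120]))
A=d['pixels'][100:350,150:400,::-1]
cv2.imwrite('pics/w5c.png',cv2.resize(np.ascontiguousarray(A),(600,600),interpolation=3))
```

```text
{'t': 9.15, 'qpos': array([ 0.42,  0.38,  1.58, -0.  ,  1.18, -1.87]), 'qvel': array([ 0.,  0., -0.,  0., -0.,  0.]), 'joint_torque': array([  0.23, -54.41, -29.67,  -0.03,   0.07,  -0.  ]), 'ee_pos': array([567.26, 267.71, 449.91]), 'orientation': array([ 1.11, -2.94,  0.  ]), 'ft_force': array([ 0.05, -0.15, -2.18]), 'moment': array([0.05, 0.01, 0.  ]), 'grasp_force': 29.998790323734283, 'width': 17.748994381977695}
tip pred [567.27 267.66 147.91] [253.86 188.92] slot [258.8  168.58] mouth [260.28 185.18]
```

View pics/w5c.png

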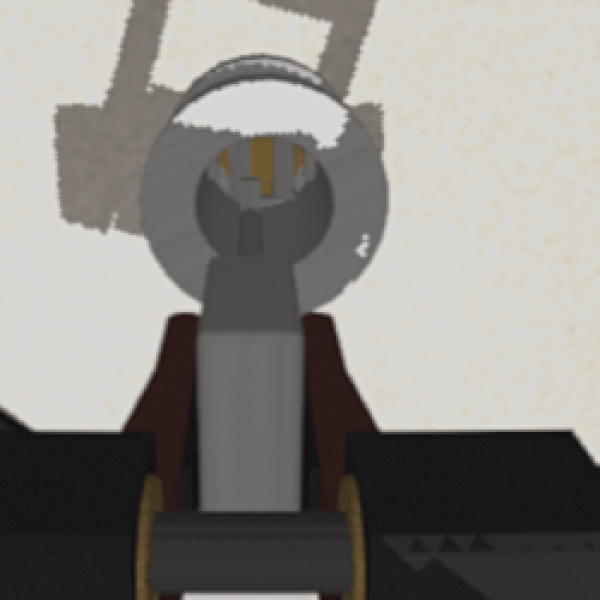

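The wrist view shows the held key's rod and cross-bar at crop (250,180–235), and the bore (264,200) with the slot's brass at x≈262. Both match the predicted positions within about 1 px, so I centre over the slot and go down.

>>> step_arm(
  targets=[
    [[0,0.146,0,0,0,0,0],[0,0,-0.45,0,0,0,0],[0,0,-0.45,0,0,0,0],[0,0,-0.45,0,0,0,0],[0,0,-0.45,0,0,0,0]],
  ],
)

```text
t: 9.78
ee_pos: [567.3, 276.1, 359.1]
orientation: [-1.108, 2.939, 0.0]
ft_force: [0.2, 0.3, -1.7]
width: 17.6
grasp_force: 30.0
```

>>> step_arm(
  targets=[
    [[0,0,-0.08,0,0,0,0],[0,0,-0.08,0,0,0,0],[0,0,-0.06,0,0,0,0],[0,0,0,0,0,0,0],[0,0,0,0,0,0,0]],
  ],
)

```text
t: 10.4
ee_pos: [567.3, 276.1, 349.2]
orientation: [-1.108, 2.939, 0.0]
ft_force: [-0.4, -0.2, -1.2]
width: 17.6
grasp_force: 30.0
```

Run:
```python
from h import *
np.set_printoptions(precision=2,suppress=True)
o=readout.get_obs();print(o['ee_pos'],o['orientation'],o['ft_force'],o['moment'])
d=snap('wrist','w6')
A=d['pixels'][120:270,180:330,::-1]
cv2.imwrite('pics/w6c.png',cv2.resize(cv2.convertScaleAbs(np.ascontiguousarray(A),alpha=1.3),(600,600),interpolation=3))
```

```text
[567.31 276.05 349.21] [-1.11  2.94  0.  ] [-0.42 -0.19 -1.17] [ 0.06  0.01 -0.04]
```

View pics/w6c.png

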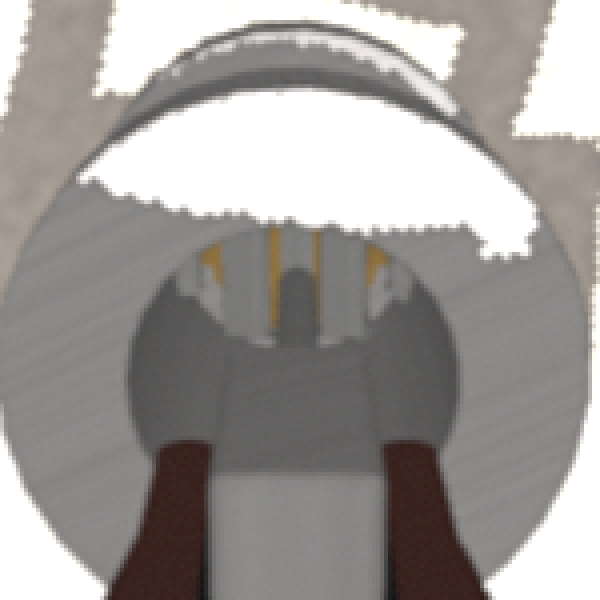

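The picture shows the bar's end centred in the slot: brass strips are visible on both sides (x≈272 and 320, bar 278–317). I nudge 0.5 mm and go down gently.

>>> step_arm(
  targets=[
    [[0,-0.01,-0.04,0,0,0,0],[0,0,-0.03,0,0,0,0],[0,0,-0.02,0,0,0,0],[0,0,-0.02,0,0,0,0],[0,0,0,0,0,0,0]],
  ],
)

```text
t: 11.08
ee_pos: [567.2, 275.5, 343.0]
orientation: [1.109, -2.939, 0.0]
ft_force: [0.5, -0.3, -1.6]
width: 17.6
grasp_force: 30.0
```

>>> step_arm(
  targets=[
    [[0,0,-0.03,0,0,0,0],[0,0,-0.03,0,0,0,0],[0,0,-0.02,0,0,0,0],[0,0,0,0,0,0,0],[0,0,0,0,0,0,0]],
  ],
)

```text
t: 11.7
ee_pos: [567.2, 275.5, 339.2]
orientation: [-1.109, 2.939, 0.0]
ft_force: [1.1, 0.0, -0.9]
width: 17.8
grasp_force: 30.0
```

>>> step_arm(
  targets=[
    [[0,0,-0.03,0,0,0,0],[0,0,-0.03,0,0,0,0],[0,0,-0.02,0,0,0,0],[0,0,-0.02,0,0,0,0],[0,0,0,0,0,0,0]],
  ],
)

```text
t: 12.32
ee_pos: [567.2, 275.5, 334.1]
orientation: [1.109, -2.939, 0.0]
ft_force: [0.1, 0.1, -2.4]
width: 17.5
grasp_force: 30.0
```

>>> step_arm(
  targets=[
    [[0,0,-0.02,0,0,0,0],[0,0,-0.016,0,0,0,0],[0,0,0,0,0,0,0],[0,0,0,0,0,-0.5,0],[0,0,0,0,0,-0.5,0]],
  ],
)

```text
t: 12.95
ee_pos: [567.2, 275.5, 332.4]
orientation: [-1.001, 2.978, 0.0]
ft_force: [-0.6, 1.6, -2.1]
width: 17.4
grasp_force: 30.0
```

```bash
cat > f.py <<'E'
from h import *
np.set_printoptions(precision=2,suppress=True)
o=readout.get_obs();r=o['orientation'];print(o['t'],o['ee_pos'],'key ang %.2f'%((2*np.degrees(np.arctan2(r[1],r[0])))%180),o['ft_force'],o['moment'])
E
python3 f.py
```

```text
12.95 [567.2  275.5  332.39] key ang 37.18 [-0.6   1.59 -2.07] [ 0.08 -0.02 -0.02]
```

>>> step_arm(
  targets=[
    [[0,0,0,0,0,-0.6,0],[0,0,0,0,0,-0.6,0],[0,0,0,0,0,-0.6,0],[0,0,0,0,0,-0.6,0],[0,0,0,0,0,-0.6,0]],
  ],
)

```text
t: 13.58
ee_pos: [567.2, 275.5, 332.4]
orientation: [-0.684, 3.066, 0.0]
ft_force: [-0.0, -0.1, -1.0]
width: 17.9
grasp_force: 30.0
```

```bash
python3 f.py
```

```text
13.575 [567.2  275.49 332.41] key ang 25.17 [-0.03 -0.1  -1.03] [ 0.05 -0.   -0.03]
```

>>> step_arm(
  targets=[
    [[0,0,0,0,0,-0.6,0],[0,0,0,0,0,-0.6,0],[0,0,0,0,0,-0.6,0],[0,0,0,0,0,-0.5,0],[0,0,0,0,0,-0.5,0]],
  ],
)

```text
t: 14.2
ee_pos: [567.2, 275.5, 332.4]
orientation: [-0.383, 3.118, 0.0]
ft_force: [0.3, -0.1, -1.5]
width: 18.1
grasp_force: 30.0
```

```bash
python3 f.py
```

```text
14.2 [567.21 275.49 332.41] key ang 14.00 [ 0.28 -0.08 -1.48] [ 0.01 -0.    0.04]
```

>>> step_arm(
  targets=[
    [[0,0,0,0,0,-0.5,0],[0,0,0,0,0,-0.5,0],[0,0,0,0,0,-0.4,0],[0,0,0,0,0,-0.3,0],[0,0,0,0,0,-0.3,0]],
  ],
)

```text
t: 14.82
ee_pos: [567.2, 275.5, 332.4]
orientation: [0.166, -3.137, -0.0]
ft_force: [0.0, 0.2, -1.5]
width: 18.0
grasp_force: 30.0
```

```bash
python3 f.py
```

```text
14.825 [567.18 275.5  332.36] key ang 6.05 [ 0.05  0.22 -1.51] [0.02 0.01 0.02]
```

>>> step_arm(
  targets=[
    [[0,0,0,0,0,-0.25,0],[0,0,0,0,0,-0.25,0],[0,0,0,0,0,-0.25,0],[0,0,0,0,0,-0.25,0],[0,0,0,0,0,-0.25,0]],
  ],
)

```text
t: 15.45
ee_pos: [567.2, 275.5, 332.3]
orientation: [0.029, -3.141, 0.0]
ft_force: [-0.4, -0.6, -1.5]
width: 18.2
grasp_force: 30.0
```

```bash
python3 f.py
```

```text
15.45 [567.17 275.45 332.34] key ang 1.06 [-0.43 -0.62 -1.49] [-0.13  0.04  0.  ]
```

>>> step_arm(
  targets=[
    [[0,0,0,0,0,-0.2,0],[0,0,0,0,0,-0.2,0],[0,0,0,0,0,-0.2,0],[0,0,0,0,0,-0.2,0],[0,0,0,0,0,0,0]],
  ],
)

```text
t: 16.08
ee_pos: [567.2, 275.5, 332.4]
orientation: [0.057, 3.141, 0.0]
ft_force: [0.5, -0.1, -1.3]
width: 17.9
grasp_force: 30.0
```

```bash
python3 f.py
```

```text
16.075 [567.2  275.53 332.38] key ang 177.92 [ 0.48 -0.09 -1.25] [-0.03 -0.01  0.  ]
```

>>> step_arm(
  targets=[
    [[0,0,0,0,0,-0.2,0],[0,0,0,0,0,-0.2,0],[0,0,0,0,0,-0.2,0],[0,0,0,0,0,-0.2,0],[0,0,0,0,0,0,0]],
  ],
)

```text
t: 16.7
ee_pos: [567.2, 275.5, 332.4]
orientation: [0.145, 3.138, -0.0]
ft_force: [-0.2, 0.1, -2.0]
width: 17.7
grasp_force: 30.0
```

```bash
python3 f.py
```

```text
16.7 [567.21 275.5  332.38] key ang 174.72 [-0.19  0.13 -1.97] [0.03 0.01 0.05]
```

>>> step_arm(
  targets=[
    [[0,0,0,0,0,-0.2,0],[0,0,0,0,0,-0.2,0],[0,0,0,0,0,-0.2,0],[0,0,0,0,0,0,0],[0,0,0,0,0,0,0]],
  ],
)

```text
t: 17.32
ee_pos: [567.2, 275.5, 332.4]
orientation: [-0.21, -3.135, 0.0]
ft_force: [0.4, 0.2, -2.2]
width: 17.7
grasp_force: 30.0
```

```bash
python3 f.py
```

```text
17.325 [567.2  275.48 332.36] key ang 172.33 [ 0.4   0.24 -2.16] [ 0.01 -0.01 -0.  ]
```

>>> step_arm(
  targets=[
    [[0,0,0,0,0,-0.2,0],[0,0,0,0,0,-0.2,0],[0,0,0,0,0,-0.2,0],[0,0,0,0,0,-0.2,0],[0,0,0,0,0,0,0]],
  ],
)

```text
t: 17.95
ee_pos: [567.2, 275.5, 332.4]
orientation: [-0.298, -3.127, 0.0]
ft_force: [-0.3, 0.9, -1.5]
width: 17.8
grasp_force: 30.0
```

```bash
python3 f.py
```

```text
17.95 [567.19 275.51 332.36] key ang 169.11 [-0.26  0.87 -1.46] [0.04 0.04 0.02]
```

>>> step_arm(
  targets=[
    [[0,0,0,0,0,-0.2,0],[0,0,0,0,0,-0.2,0],[0,0,0,0,0,-0.2,0],[0,0,0,0,0,-0.2,0],[0,0,0,0,0,0,0]],
  ],
)

```text
t: 18.58
ee_pos: [567.2, 275.5, 332.4]
orientation: [0.385, 3.118, -0.0]
ft_force: [0.2, -0.5, -1.5]
width: 18.0
grasp_force: 30.0
```

```bash
python3 f.py
```

```text
18.575 [567.19 275.5  332.37] key ang 165.92 [ 0.23 -0.55 -1.54] [ 0.01 -0.02  0.  ]
```

>>> step_arm(
  targets=[
    [[0,0,0,0,0,-0.2,0],[0,0,0,0,0,-0.2,0],[0,0,0,0,0,-0.2,0],[0,0,0,0,0,-0.2,0],[0,0,0,0,0,0,0]],
  ],
)

```text
t: 19.2
ee_pos: [567.2, 275.5, 332.4]
orientation: [0.472, 3.106, 0.0]
ft_force: [-1.0, 0.9, -1.7]
width: 17.7
grasp_force: 30.0
```

```bash
python3 f.py
```

```text
19.2 [567.22 275.49 332.43] key ang 162.71 [-1.    0.94 -1.68] [ 0.03 -0.    0.  ]
```

>>> step_arm(
  targets=[
    [[0,0,0,0,0,-0.2,0],[0,0,0,0,0,-0.2,0],[0,0,0,0,0,-0.2,0],[0,0,0,0,0,-0.2,0],[0,0,0,0,0,0,0]],
  ],
)

```text
t: 19.82
ee_pos: [567.2, 275.5, 332.4]
orientation: [-0.559, -3.092, 0.0]
ft_force: [0.6, 0.2, -0.8]
width: 17.5
grasp_force: 30.0
```

```bash
python3 f.py
```

```text
19.825 [567.2  275.48 332.37] key ang 159.51 [ 0.63  0.25 -0.78] [-0.01  0.03 -0.  ]
```

>>> step_arm(
  targets=[
    [[0,0,0,0,0,-0.2,0],[0,0,0,0,0,-0.2,0],[0,0,0,0,0,-0.2,0],[0,0,0,0,0,-0.2,0],[0,0,0,0,0,0,0]],
  ],
)

```text
t: 20.45
ee_pos: [567.2, 275.5, 332.4]
orientation: [-0.645, -3.075, 0.0]
ft_force: [-0.3, 0.3, -1.7]
width: 17.6
grasp_force: 30.0
```

```bash
python3 f.py
```

```text
20.45 [567.19 275.49 332.36] key ang 156.31 [-0.27  0.3  -1.73] [-0.08 -0.04  0.03]
```

>>> step_arm(
  targets=[
    [[0,0,0,0,0,-0.2,0],[0,0,0,0,0,-0.2,0],[0,0,0,0,0,-0.2,0],[0,0,0,0,0,-0.2,0],[0,0,0,0,0,0,0]],
  ],
)

```text
t: 21.08
ee_pos: [567.2, 275.5, 332.4]
orientation: [-0.73, -3.055, 0.0]
ft_force: [0.9, 0.3, -1.1]
width: 17.9
grasp_force: 30.0
```

```bash
python3 f.py
```

```text
21.075 [567.2  275.48 332.38] key ang 153.11 [ 0.92  0.27 -1.13] [0.05 0.06 0.04]
```

>>> step_arm(
  targets=[
    [[0,0,0,0,0,-0.15,0],[0,0,0,0,0,-0.15,0],[0,0,0,0,0,-0.15,0],[0,0,0,0,0,0,0],[0,0,0,0,0,0,0]],
  ],
)

```text
t: 21.7
ee_pos: [567.2, 275.5, 332.4]
orientation: [0.778, 3.044, 0.0]
ft_force: [-0.8, -0.4, -2.4]
width: 17.9
grasp_force: 30.0
```

```bash
python3 f.py
```

```text
21.7 [567.2  275.5  332.39] key ang 151.33 [-0.78 -0.39 -2.39] [-0.01 -0.    0.05]
```

```bash
cat > g.py <<'E'
from f import *
M=[]
for i in range(4):
    get_image('wrist'); M.append(readout.get_obs()['moment'][2])
print('Mz',np.array(M),np.mean(M))
E
python3 g.py
```

```text
21.7 [567.2  275.5  332.39] key ang 151.33 [-0.78 -0.39 -2.39] [-0.01 -0.    0.05]
Mz [0.02 0.02 0.09 0.02] 0.034834899486920944
```

>>> step_arm(
  targets=[
    [[0,0,0,0,0,-0.15,0],[0,0,0,0,0,-0.15,0],[0,0,0,0,0,-0.15,0],[0,0,0,0,0,0,0],[0,0,0,0,0,0,0]],
  ],
)

```text
t: 22.52
ee_pos: [567.2, 275.5, 332.4]
orientation: [-0.826, -3.031, -0.0]
ft_force: [-0.3, 0.2, -2.2]
width: 17.8
grasp_force: 30.0
```

```bash
python3 g.py
```

```text
22.525 [567.2  275.49 332.38] key ang 149.53 [-0.29  0.16 -2.15] [-0.04  0.01 -0.02]
Mz [0.01 0.04 0.02 0.02] 0.023028829543489074
```

>>> step_arm(
  targets=[
    [[0,0,0,0,0,-0.2,0],[0,0,0,0,0,-0.2,0],[0,0,0,0,0,-0.2,0],[0,0,0,0,0,0,0],[0,0,0,0,0,0,0]],
  ],
)

```text
t: 23.35
ee_pos: [567.2, 275.5, 332.4]
orientation: [-0.889, -3.013, 0.0]
ft_force: [0.2, 0.8, -1.9]
width: 18.1
grasp_force: 30.0
```

```bash
python3 g.py
```

```text
23.35 [567.18 275.51 332.37] key ang 147.13 [ 0.2   0.82 -1.91] [ 0.02 -0.02 -0.03]
Mz [ 0.07  0.01  0.01 -0.07] 0.005372249810512247
```

>>> step_arm(
  targets=[
    [[0,0,0,0,0,-0.2,0],[0,0,0,0,0,-0.2,0],[0,0,0,0,0,-0.2,0],[0,0,0,0,0,-0.2,0],[0,0,0,0,0,0,0]],
  ],
)

```text
t: 24.18
ee_pos: [567.2, 275.5, 332.4]
orientation: [-0.973, -2.987, 0.0]
ft_force: [0.2, 0.4, -0.8]
width: 17.8
grasp_force: 30.0
```

```bash
python3 g.py
```

```text
24.175 [567.17 275.49 332.36] key ang 143.92 [ 0.21  0.4  -0.82] [0.02 0.08 0.16]
Mz [0.14 0.14 0.09 0.16] 0.13319710474168706
```

The stop is reached at Mz ≈ 0.13 N m. Now lifting gently.

>>> step_arm(
  targets=[
    [[0,0,0.02,0,0,0,0],[0,0,0.02,0,0,0,0],[0,0,0.02,0,0,0,0],[0,0,0.01,0,0,0,0],[0,0,0,0,0,0,0]],
  ],
)

```text
t: 25.0
ee_pos: [567.1, 275.5, 335.8]
orientation: [-0.973, -2.987, 0.0]
ft_force: [0.2, 0.6, -6.4]
width: 17.8
grasp_force: 30.0
```

```bash
python3 g.py
```

```text
25.0 [567.1  275.45 335.8 ] key ang 143.93 [ 0.19  0.59 -6.4 ] [-0.08  0.06  0.15]
Mz [0.15 0.12 0.14 0.14] 0.1363355210478635
```

>>> step_arm(
  targets=[
    [[0,0,0.01,0,0,0,0],[0,0,0.01,0,0,0,0],[0,0,0.01,0,0,0,0],[0,0,0,0,0,0,0],[0,0,0,0,0,0,0]],
  ],
)

```text
t: 25.82
ee_pos: [567.2, 275.5, 337.4]
orientation: [0.973, 2.987, 0.0]
ft_force: [-1.0, 0.5, -5.6]
width: 17.7
grasp_force: 30.0
```

```bash
python3 g.py
```

```text
25.825 [567.2  275.52 337.45] key ang 143.93 [-1.01  0.48 -5.63] [-0.06  0.09  0.08]
Mz [0.14 0.16 0.11 0.11] 0.12843436072636277
```

>>> step_arm(
  targets=[
    [[0,0,0.01,0,0,0,0],[0,0,0.01,0,0,0,0],[0,0,0.01,0,0,0,0],[0,0,0.01,0,0,0,0],[0,0,0,0,0,0,0]],
  ],
)

```text
t: 26.65
ee_pos: [567.2, 275.5, 339.5]
orientation: [0.973, 2.987, 0.0]
ft_force: [-0.5, 0.0, -5.8]
width: 18.1
grasp_force: 30.0
```

```bash
python3 f.py
```

```text
26.65 [567.2  275.48 339.47] key ang 143.92 [-0.5   0.   -5.78] [-0.02  0.07  0.1 ]
```

>>> step_arm(
  targets=[
    [[0,0,0.04,0,0,0,0],[0,0,0.05,0,0,0,0],[0,0,0.05,0,0,0,0],[0,0,0.05,0,0,0,0],[0,0,0.05,0,0,0,0]],
  ],
)

```text
t: 27.28
ee_pos: [567.3, 275.5, 351.8]
orientation: [0.973, 2.987, 0.001]
ft_force: [-0.0, 0.5, -2.8]
width: 17.8
grasp_force: 30.0
```

```bash
python3 g.py
```

```text
27.275 [567.33 275.54 351.84] key ang 143.92 [-0.02  0.53 -2.75] [ 0.01 -0.02 -0.03]
Mz [ 0.02 -0.03 -0.   -0.03] -0.009208717894545998
```

Run:
```python
from h import *
np.set_printoptions(precision=2,suppress=True)
F=[]
for i in range(8):
    d=snap('wrist','w8') if i==7 else get_image('wrist'); F.append(readout.get_obs()['ft_force'])
print(np.mean(F,0))
```

```text
[ 0.01 -0.11 -3.13]
```

>>> step_arm(
  targets=[
    [[0,0,0.05,0,0,0,0],[0,0,0.05,0,0,0,0],[0,0,0.05,0,0,0,0],[0,0,0,0,0,0,0],[0,0,0,0,0,0,0]],
  ],
)

```text
t: 28.5
ee_pos: [567.2, 275.5, 358.9]
orientation: [0.973, 2.987, 0.0]
ft_force: [-0.4, 0.7, -2.5]
width: 18.1
grasp_force: 30.0
```

Run:
```python
from h import *
np.set_printoptions(precision=2,suppress=True)
F=[]
for i in range(6):
    d=snap('wrist','w9') if i==5 else get_image('wrist'); F.append(readout.get_obs()['ft_force'])
print(np.mean(F,0))
A,B=load('w8')['pixels'],d['pixels']
f=lambda P:cv2.resize(np.ascontiguousarray(P[100:250,180:330,::-1]),(400,400),interpolation=3)
cv2.imwrite('pics/w89.png',np.hstack([f(A),f(B)]))
```

```text
[ 0.1   0.19 -2.92]
```

>>> step_arm(
  targets=[
    [[0,0,0.15,0,0,0,0],[0,0,0.2,0,0,0,0],[0,0,0.2,0,0,0,0],[0,0,0.2,0,0,0,0],[0,0,0.2,0,0,0,0]],
  ],
)

```text
t: 29.42
ee_pos: [567.2, 275.5, 407.3]
orientation: [0.973, 2.987, 0.0]
ft_force: [-0.5, 0.2, -2.8]
width: 17.8
grasp_force: 30.0
```

>>> step_arm(
  targets=[
    [[0,0,0.25,0,0,0,0],[0,0,0.25,0,0,0,0],[0,0,0.25,0,0,0,0],[0,0,0.15,0,0,0,0],[0,0,0,0,0,0,0]],
  ],
)

```text
t: 30.05
ee_pos: [567.3, 275.6, 452.1]
orientation: [0.972, 2.986, 0.001]
ft_force: [-0.1, 0.9, -3.1]
width: 17.5
grasp_force: 30.0
```

Run:
```python
from h import *
np.set_printoptions(precision=2,suppress=True)
F=[]
for i in range(5):
    d=snap('wrist','w10') if i==4 else get_image('wrist'); F.append(readout.get_obs()['ft_force'])
print(np.mean(F,0),readout.get_obs()['ee_pos'])
s=snap('side','side1'); u,v=proj(s,[567,275,140]);u,v=int(u),int(v)
f=lambda P:cv2.resize(np.ascontiguousarray(P[:,:,::-1]),(400,400),interpolation=3)
cv2.imwrite('pics/w10c.png',np.hstack([f(d['pixels'][130:280,180:330]),f(s['pixels'][v-40:v+40,u-40:u+40])]))
```

```text
[ 0.21 -0.07 -3.02] [567.09 275.43 450.76]
```

View pics/w10c.png

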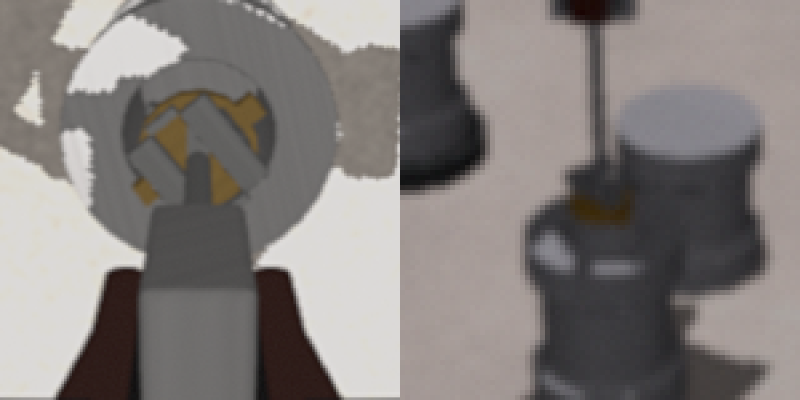

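The left picture shows the plug hanging crosswise on the bar above the bore (brass foot around crop (200,140)). The right (side) picture shows its brass foot clear over the mouth at (603,205). I carry it to the pot.

>>> step_arm(
  targets=[
    [[0.01,-0.1,0.1,0,0,0,0],[0.01,-0.25,0.1,0,0,0,0],[0.01,-0.4,0,0,0,0,0],[0.01,-0.5,0,0,0,0,0],[0.01,-0.55,0,0,0,0,0]],
  ],
)

```text
t: 30.98
ee_pos: [569.5, 183.6, 461.5]
orientation: [0.973, 2.987, -0.0]
ft_force: [0.4, -1.3, -3.7]
width: 18.1
grasp_force: 30.0
```

>>> step_arm(
  targets=[
    [[0,-0.55,0,0,0,0,0],[0,-0.55,0,0,0,0,0],[0,-0.55,0,0,0,0,0],[0,-0.55,0,0,0,0,0],[0,-0.55,0,0,0,0,0]],
  ],
)

```text
t: 31.6
ee_pos: [569.2, 45.8, 461.5]
orientation: [0.974, 2.987, -0.0]
ft_force: [0.4, 0.7, -2.5]
width: 17.7
grasp_force: 30.0
```

>>> step_arm(
  targets=[
    [[0,-0.5,0,0,0,0,0],[0,-0.4,0,0,0,0,0],[0,-0.3,0,0,0,0,0],[0,-0.25,0,0,0,0,0],[0,-0.2,0,0,0,0,0]],
  ],
)

```text
t: 32.22
ee_pos: [569.7, -35.1, 461.4]
orientation: [-0.973, -2.987, -0.0]
ft_force: [-0.1, -0.2, -2.9]
width: 17.8
grasp_force: 30.0
```

>>> step_arm(
  targets=[
    [[0,0,0,0,0,0,0],[0,0,0,0,0,0,0],[0,0,0,0,0,0,0],[0,0,0,0,0,0,0],[0,0,0,0,0,0,0]],
  ],
)

```text
t: 32.85
ee_pos: [569.7, -34.3, 461.4]
orientation: [0.972, 2.987, 0.0]
ft_force: [1.1, -0.1, -3.3]
width: 17.6
grasp_force: 30.0
```

Run:
```python
from h import *
np.set_printoptions(precision=2,suppress=True)
F=[]
for i in range(4):
    d=snap('wrist','w11') if i==3 else get_image('wrist'); F.append(readout.get_obs()['ft_force'])
print(np.mean(F,0),readout.get_obs()['ee_pos'])
h=cv2.cvtColor(d['pixels'],cv2.COLOR_RGB2HSV);m=cv2.inRange(h,(12,90,40),(35,255,255));m[260:]=0
ys,xs=np.nonzero(m);print(len(xs),xs.min(),xs.max(),ys.min(),ys.max(),'pred pot rim',proj(d,[569.7,-34.8,85]))
```

```text
[ 0.08 -0.07 -2.84] [569.7  -34.47 461.39]
570 230 279 164 206 pred pot rim [254.14 169.94]
```

>>> step_arm(
  targets=[
    [[0,0,-0.15,0,0,0,0],[0,0,-0.3,0,0,0,0],[0,0,-0.3,0,0,0,0],[0,0,-0.3,0,0,0,0],[0,0,-0.3,0,0,0,0]],
  ],
)

```text
t: 33.67
ee_pos: [569.6, -34.5, 392.5]
orientation: [-0.973, -2.987, 0.0]
ft_force: [0.6, 0.2, -3.0]
width: 18.1
grasp_force: 30.0
```

>>> step_arm(
  targets=[
    [[0,0,-0.3,0,0,0,0],[0,0,-0.3,0,0,0,0],[0,0,-0.25,0,0,0,0],[0,0,-0.2,0,0,0,0],[0,0,-0.1,0,0,0,0]],
  ],
)

```text
t: 34.3
ee_pos: [569.7, -34.5, 335.7]
orientation: [-0.973, -2.987, 0.0]
ft_force: [0.2, -0.0, -3.4]
width: 17.9
grasp_force: 30.0
```

>>> step_arm(
  targets=[
    [[0,0,-0.04,0,0,0,0],[0,0,-0.04,0,0,0,0],[0,0,-0.04,0,0,0,0],[0,0,-0.04,0,0,0,0],[0,0,-0.02,0,0,0,0]],
  ],
)

```text
t: 34.92
ee_pos: [569.7, -34.5, 327.3]
orientation: [-0.973, -2.987, -0.0]
ft_force: [-0.2, -0.7, -3.9]
width: 18.1
grasp_force: 30.0
```

```bash
python3 f.py
```

```text
34.925 [569.67 -34.49 327.31] key ang 143.93 [-0.17 -0.72 -3.87] [0.   0.01 0.01]
```

>>> step_arm(
  targets=[
    [[0,0,-0.03,0,0,0,0],[0,0,-0.03,0,0,0,0],[0,0,-0.03,0,0,0,0],[0,0,-0.03,0,0,0,0],[0,0,-0.03,0,0,0,0]],
  ],
)

```text
t: 35.55
ee_pos: [569.7, -34.5, 319.8]
orientation: [-0.973, -2.987, -0.0]
ft_force: [0.0, 0.2, -3.3]
width: 17.8
grasp_force: 30.0
```

>>> step_arm(
  targets=[
    [[0,0,-0.02,0,0,0,0],[0,0,-0.02,0,0,0,0],[0,0,-0.02,0,0,0,0],[0,0,0,0,0,0,0],[0,0,0,0,0,0,0]],
  ],
)

```text
t: 36.17
ee_pos: [569.8, -34.5, 316.9]
orientation: [0.973, 2.987, 0.0]
ft_force: [-0.4, -0.0, -1.2]
width: 17.5
grasp_force: 30.0
```

Run:
```python
from h import *
F=[]
for i in range(6):
    get_image('wrist'); F.append(readout.get_obs()['ft_force'])
print(np.mean(F,0),readout.get_obs()['ee_pos'])
```

```text
[ 0.1186332  -0.22262179 -1.63357617] [569.71495265 -34.51594395 316.91097735]
```

The plug is standing, since its weight has come off the wrist. I'll lower the bar a little further in 1 mm steps, then release.

>>> step_arm(
  targets=[
    [[0,0,-0.02,0,0,0,0],[0,0,-0.02,0,0,0,0],[0,0,0,0,0,0,0],[0,0,0,0,0,0,0],[0,0,0,0,0,0,0]],
  ],
)

```text
t: 37.1
ee_pos: [569.7, -34.5, 314.9]
orientation: [-0.973, -2.987, 0.0]
ft_force: [0.1, 0.4, -2.3]
width: 17.9
grasp_force: 30.0
```

```bash
python3 f.py
```

```text
37.1 [569.68 -34.48 314.86] key ang 143.93 [ 0.08  0.37 -2.26] [ 0.01  0.06 -0.02]
```

>>> step_arm(
  targets=[
    [[0,0,0,0,0,0,0.24],[0,0,0,0,0,0,0.3],[0,0,0,0,0,0,0.4],[0,0,0,0,0,0,0.6],[0,0,0,0,0,0,1]],
  ],
)

```text
t: 37.72
ee_pos: [569.7, -34.5, 314.9]
orientation: [0.973, 2.987, -0.0]
ft_force: [-0.7, -0.6, 0.2]
width: 52.0
grasp_force: 0.0
```

>>> step_arm(
  targets=[
    [[0,0,0,0,0,0,1],[0,0,0,0,0,0,1],[0,0,0,0,0,0,1],[0,0,0.1,0,0,0,1],[0,0,0.2,0,0,0,1]],
  ],
)

```text
t: 38.35
ee_pos: [569.6, -34.5, 330.1]
orientation: [-0.972, -2.987, 0.0]
ft_force: [-0.2, -1.2, 0.5]
width: 87.6
grasp_force: 0.0
```

```bash
python3 f.py
```

```text
38.35 [569.6  -34.5  330.14] key ang 143.93 [-0.23 -1.21  0.55] [0.01 0.   0.03]
```

>>> step_arm(
  targets=[
    [[0,0,0.3,0,0,0,1],[0,0,0.5,0,0,0,1],[0,0,0.7,0,0,0,1],[0,0,0.7,0,0,0,1],[0,0,0.3,0,0,0,1]],
  ],
)

```text
t: 38.98
ee_pos: [569.9, -34.5, 458.0]
orientation: [0.971, 2.983, 0.001]
ft_force: [0.1, -0.1, 0.2]
width: 87.9
grasp_force: 0.0
```

>>> step_arm(
  targets=[
    [[0,0,0,0,0,0,1],[0,0,0,0,0,0,1],[0,0,0,0,0,0,1],[0,0,0,0,0,0,1],[0,0,0,0,0,0,1]],
  ],
)

```text
t: 39.6
ee_pos: [569.7, -34.5, 454.4]
orientation: [-0.972, -2.986, 0.0]
ft_force: [-0.0, -1.0, -1.0]
width: 87.8
grasp_force: 0.0
```

Run:
```python
from h import *
a=snap('side','s1')['pixels'].astype(int)
for i in range(6): get_image('side')
b=snap('side','s2')['pixels'].astype(int)
print(readout.get_obs()['t'],'moving px',(abs(a-b).sum(2)>60).sum())
d=load('s2')
z=load('side0')['pixels'].astype(int)
c=(abs(z-b).sum(2)>90).astype(np.uint8); u,v=proj(d,[570,-34.5,85]).astype(int)
print('pot rim px',u,v,'upright handle would be at',proj(d,[570,-34.5,152]))
n,l,s,cc=cv2.connectedComponentsWithStats(c)
print([ (s[i].tolist(),cc[i].round().tolist()) for i in range(1,n) if s[i,4]>30])
```

```text
40.0 moving px 7
pot rim px 270 203 upright handle would be at [271.5093962  183.41496572]
[([60, 0, 11, 18, 146], [65.0, 7.0]), ([175, 0, 54, 27, 711], [206.0, 10.0]), ([259, 12, 51, 127, 2759], [281.0, 80.0]), ([36, 26, 33, 87, 1280], [56.0, 69.0]), ([260, 46, 5, 16, 33], [262.0, 53.0]), ([0, 97, 10, 42, 254], [3.0, 122.0]), ([9, 112, 54, 18, 547], [38.0, 121.0]), ([0, 131, 62, 38, 1395], [34.0, 149.0]), ([0, 135, 19, 11, 103], [8.0, 140.0]), ([51, 148, 254, 153, 11108], [149.0, 235.0]), ([262, 176, 12, 20, 137], [267.0, 186.0]), ([272, 178, 9, 13, 83], [276.0, 183.0]), ([2, 197, 50, 29, 571], [26.0, 208.0]), ([12, 210, 56, 49, 1723], [37.0, 234.0]), ([0, 229, 6, 19, 66], [2.0, 240.0]), ([4, 276, 44, 65, 1440], [21.0, 316.0]), ([95, 279, 22, 39, 459], [109.0, 295.0]), ([53, 319, 58, 23, 444], [77.0, 330.0])]
```

The handle stands at about (270,184), right where an upright key should appear, and nothing is moving. I'm handing in.

```bash
python3 -c "
from workcell import ctrl; print(ctrl.close_job())"
```

```text
the job is handed in; nothing more can be done
None
```

I turned the plug clockwise to its stop at about 0.13 N m, drew it out and lowered it gently into the pot. I let go with the key standing upright in it and handed the job in at about 40 s; the hand-in returned no verdict.

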